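# Drive the old bushing out of a tap body with a drift

## Robot

A 7-joint arm with a two-finger parallel gripper is mounted at the origin on the work surface. World frame = base frame: x ahead of the robot, y to its left, z up, the work surface at z = 0. Lengths are in m, angles in degrees, forces in N, time in s.
With the tool pointing down it reaches from about 0.425 to 0.875 m from the base axis. Payload 4.7 kg.
Tool frame: the origin (TCP) lies midway between the tips of the shut fingers; the grasp point (between the pads) lies 19 mm behind it; z points along the fingers, y is the line along which they close (so a half turn about z gives the same grasp; the last joint's range is limited). The gripper opens to 87 mm and grips with 3 to 60 N. Pads are 19 mm wide; open, the fingers measure 117 mm over their backs; the gripper's body (75 mm by 190 mm) begins 51 mm behind the grasp point.
Start: joints at [-62.561, 18.392, -4.016, 83.108, 1.295, 78.541, -3.26], TCP at [0.291, 0.581, 0.199] pointing down, gripper open.
Joint ranges: [-163.93, 163.93], [-17.29, 119.83], [-79.2, 71.16], [3.27, 140.29], [-89.18, 269.18], [5.43, 117.66], [-154.24, 154.24]. Speed limits (degrees/s): [147.25, 147.25, 180, 180, 180, 180, 180].

## Interface

Orientations are given as [roll, pitch, yaw] about the fixed x, y, z axes, in that order (R = Rz(yaw) Ry(pitch) Rx(roll)).
In Python, from cell import env, viewer, boxes_of, masks_of gives the robot as it stands. The module is installed in compiled form; this text tells all that it offers.
- The arm moves only by the tool apply_moves, never from a script. Its argument "moves" is a list of rows, each a list of 7 numbers: the shift along the tool's x, y, z scaled (see below), then the turn, a rotation vector about the tool's x, y, z scaled (see below), then the opening, from 0 (shut) to 1 (fully open). A call has 1 to 20 rows; each row is the pose to reach, as a shift and turn from the pose commanded when the call began, along the tool's axes at that moment; what a row does not reach only later rows make up. The controller multiplies each number of a shift by 0.2 m and each number of a turn by 1.5 rad. A row lasts 1/10 s, in which the tool goes at most 50 mm and 8.59 degrees, less where a joint would pass 70% of its speed; a pose out of reach is approached as far as the arm can. A call with a number of a shift or a turn outside -1 to 1 is refused whole. A call with a gripper value outside its range is refused whole. The fingers move at their own pace and stop on an object; "grip_force" is the grip in N (left out, the last holds). Time passes only in rows, so rows that repeat a pose let the fingers close. It gives the time, the measured TCP pose, the force, the opening and the grip force at its end, in the units of the state.
- env.get_obs(): the state, without advancing time (a new reading comes with each control period).
- viewer.read_camera(name): name is "scene" or "side" or "wrist"; returns the picture (400x640x3 uint8, red, green, blue); there is no depth.
- viewer.get_calibration(name): a dict with "fov_y" (degrees; the focal length in pixels is half the picture's height over the tangent of half this angle, whatever the lens; pixels are square), "cx", "cy" (the principal point, pixels), "position" and "orientation" of the camera in the world. Camera axes: x right, y up, looking along -z (the intrinsics and any distortion apply to the point x, -y, -z); pixel columns grow to the right and rows downward; lengths in m; the calibration is good to about 2 mm. A picture is of the moment at which its call begins: read the wrist's pose just before it. get_calibration takes no time and is no camera call; for the wrist camera it gives the pose at the moment of the call.
- env.sign_off(): hands the job in; it is judged then, once.
Trained networks look in the newest picture that a camera, given by its name, has taken for a name from the list of things; names that differ only in an ending like _2 or _b are one class to them, and where a whole thing is asked for, a point or a joint stands for the part that bears it (a point fixed in the world has none). Each returns a list of dicts, best first, with "conf" (0 to 1); they miss things now and then, are a little off and sometimes report something else, mostly with a low value. They report only what shows in the picture. A call takes as long as a camera call. They do not tell look-alikes from the thing itself.
- boxes_of(camera, target): "location" ([column, row] in pixels, amid what is visible of it).
- masks_of(camera, target): "pixels" (400x640 bool, what is visible of it) and "location" ([column, row] in pixels, amid what is visible of it).
The state is a dict: "time_s": time; "qpos": joint angles; "joint_velocities": joint speeds; "effort": joint torques, N m; "tool_pos": TCP position; "tool_rot": TCP orientation; "force": force on the tool from outside, world axes, zero at the start; "wrist_torque": the same for the moment, N m; "grip_width": finger opening in m; "grasp_force": force on a finger pad.
Only numpy, scipy, OpenCV 4.12 (cv2) and the standard library are available. Lean on these libraries where they do the work, as an engineer would, in place of code of your own. Each camera call takes 0.05 s, during which the arm holds its last target. There are 200 camera calls.

## Task

Take the drift (the steel rod with the square wooden handle) out of its wooden holder, feel for the off-centre hole of the guide on top of the clamped tap body, and with the drift push the old brass bushing down through the bore until it drops out into the tray below. Press gently and steadily (never more than about 30 N), draw the drift out again, and put it back upright in its holder. Leave the tumbler, the lotion bottle and the soap where they are.

Things in the scene. Friction and masses are not known exactly. Their poses are not given: they have to be found in the camera images.
- stand: Fixed wooden catch tray with a bridge over it. Origin: centre of the underside. Tray 120 x 130 mm (x, y), rim 20 mm high, floor 5 mm thick. Bridge top at z = 70 mm, 80 x 110 mm, on legs at y = +-49 mm, open towards +x and -x, with a 34 mm hole on the origin's axis; it carries the tap body. Position and yaw vary.
- tap_body: Fixed chrome tap body clamped on the bridge by two wooden cheeks: upright tube, 58 mm outside, 44 mm high, with a spout stub reaching 78 mm out along +x (22 mm thick, its middle 20 mm up). Origin: on the bore axis at the tube's underside (the bridge top); z up. Bore 30 mm wide, straight down through tube and bridge. On the tube lies the guide plate (see guide_top).
- guide_top (a point): Point on the bore axis, level with the top face of the guide: a dark square steel plate 52 x 52 x 10 mm on the tube, its top 54 mm above the tap body's origin. Its round vertical hole, 14 mm wide, is centred 6.5 mm OFF the bore axis, in a direction that differs every time and is not reported: feel for it or see it from above. The guide does not turn under the work.
- bushing: Old brass bushing, diameter 28 mm, 28 mm long, about 50 g, stuck in the bore under the guide. Origin: centre of its lower face, at the start 2 to 8 mm above the tap body's origin. Friction grips it 4 to 12 mm above the tap body's origin: about 4 to 18 N slide it. It falls into the tray once its upper face is below about 4 mm above the tap body's origin.
- bushing_center (a point): Centre of the bushing, 14 mm from either end, on its axis.
- holder: Fixed wooden block 70 x 70 x 58 mm; origin: centre of the underside. A round hole 15.5 mm wide and 50 mm deep in the middle of its top holds the drift. Its position and yaw vary; it and the stand may change sides.
- holder_hole (a point): Centre of the holder's hole at its top face, 58 mm above the table.
- drift: Straight steel rod, 11 mm in diameter and 85 mm long, end tapered to 8.4 mm over the last 3 mm; square wooden handle 22 x 22 mm from 85 to 123 mm above the tip; about 90 g. Origin: centre of the tip's end face; z along the rod to the handle; x and y square to the handle's sides. At the start it stands in the holder, tip 8 mm above the table, nearly upright.
- drift_tip (a point): Centre of the end face of the drift's tip.
- tumbler: Wooden tumbler, 68 mm wide, 95 mm high, standing to one side; origin at its underside. Bystander.
- lotion: White bottle, 62 mm wide, 170 mm high, standing to one side; origin at its underside. Bystander.
- soap: Bar of soap, 50 x 75 x 22 mm, lying beyond the work; origin at its underside. Bystander.
Not all that is in view belongs to the job. Leave any blue or purple look-alike of the holder alone. What is shaped like the drift but purple is not meant.

How it is judged:
By the outcome, as a careful person would: the job done as asked, in the order asked, and still so for the second after the job is handed in, with the robot touching nothing.
It also fails if it takes over 67 s, if anything falls off the work surface, if the arm or the gripper's body presses on something with over 40 N, if the wrist force passes 120 N, or if a joint passes its speed limit or range.

## Working session

There is one attempt and no reset: what is moved stays moved. The work goes in short steps, Python scripts to look and compute and a tool call to move; the robot and the scene stay as the last step left them, time stands still between calls to the robot, and variables do not carry over. Pictures are saved under pics/ and viewed, at most 10 in all, crops included, and the job is handed in when it is done.

Besides the shell and the picture viewer there is one more tool, called after "Call:" as name([rows], argument=value, ...), one row to a line, values as JSON. apply_moves: Moves the arm, as the interface text tells. Shifts and turns lie within -1 to 1; 1 stands for 0.2 m of shift or 1.5 rad of turn. Its arguments: {"type":"object","properties":{"moves":{"type":"array","items":{"type":"array","items":{"type":"number","minimum":-1,"maximum":1}}},"grip_force":{"type":"number"}},"required":["moves"]}

```bash
mkdir -p pics; cat > h.py <<'E'
import numpy as np, cv2
from scipy.spatial.transform import Rotation as R
from cell import env, viewer, boxes_of, masks_of
def rot(o):
    o=np.array(o,float)
    if o.shape==(3,3): return o
    return R.from_euler('xyz',o,degrees=True).as_matrix() if o.size==3 else R.from_quat(o).as_matrix()
def ray(cal,px):
    f=200/np.tan(np.radians(cal['fov_y'])/2)
    d=np.array([(px[0]-cal['cx'])/f,-(px[1]-cal['cy'])/f,-1]); return np.array(cal['position']),rot(cal['orientation'])@d
def atz(cal,px,z):
    p,d=ray(cal,px); return p+d*(z-p[2])/d[2]
def proj(cal,P):
    f=200/np.tan(np.radians(cal['fov_y'])/2)
    c=rot(cal['orientation']).T@(np.array(P)-cal['position']); return np.array([cal['cx']-f*c[0]/c[2],cal['cy']+f*c[1]/c[2]])
def plan(P,yaw=None,Rt=None):
    "move numbers from current pose to tcp P, tool down with yaw"
    s=env.get_obs(); R0=rot(s['tool_rot']); d=R0.T@(np.array(P)-s['tool_pos'])/0.2
    R1=Rt if Rt is not None else R.from_euler('xyz',[180,0,yaw],degrees=True).as_matrix()
    return np.round(np.r_[d,R.from_matrix(R0.T@R1).as_rotvec()/1.5],4)
def save(img,n): cv2.imwrite('pics/'+n,img[:,:,::-1])
E
python3 - <<'E'
from h import *
s=env.get_obs(); print({k:np.round(v,3) for k,v in s.items()})
ims=[]
for c in ['scene','side','wrist']:
    im=viewer.read_camera(c); ims.append(im); print(c,viewer.get_calibration(c))
    for t in ['drift','holder','guide_top','tap_body']:
        print(t,[(np.round(b['location']),round(b['conf'],2)) for b in boxes_of(c,t)][:4])
a=cv2.resize(np.vstack(ims[:2]),(800*600//1000*1,600)) 
save(np.vstack([cv2.resize(np.hstack(ims[:2]),(800,250)),cv2.resize(ims[2],(800,500))[:350]]) if 0 else ims[0],'a.png'); save(ims[1],'b.png')
E
```

```text
{'time_s': np.float64(0.0), 'qpos': array([-62.564,  18.439,  -4.015,  83.177,   1.296,  78.539,  -3.261]), 'joint_velocities': array([ 0.053, -0.025, -0.056,  0.102, -0.03 ,  0.09 ,  0.085]), 'effort': array([-1.0000e-03, -4.9128e+01, -4.0400e-01, -3.1253e+01, -6.4000e-02,
        4.4000e-02,  0.0000e+00]), 'tool_pos': array([0.291, 0.58 , 0.197]), 'tool_rot': array([-1.79890e+02,  7.00000e-03,  1.53373e+02]), 'force': array([ 0.783, -0.543, -0.194]), 'wrist_torque': array([-0.015, -0.035,  0.001]), 'grasp_force': np.float64(0.0), 'grip_width': np.float64(0.087)}
scene {'fov_y': 49.23684383406777, 'cx': 317.5078267505473, 'cy': 203.09267097292604, 'position': array([ 1.19248622, -0.28187706,  1.01025733]), 'orientation': array([3.59381791e+01, 3.27913321e-02, 6.51909747e+01])}
drift [(array([272., 211.]), 0.71), (array([313., 226.]), 0.67), (array([277., 249.]), 0.62), (array([402., 130.]), 0.52)]
holder [(array([159., 214.]), 0.71), (array([259., 192.]), 0.68), (array([228., 243.]), 0.62), (array([278., 229.]), 0.59)]
guide_top [(array([338., 157.]), 0.88)]
tap_body [(array([336., 158.]), 0.59)]
side {'fov_y': 47.750271068119474, 'cx': 318.7060482333598, 'cy': 208.81680367668076, 'position': array([0.48487543, 0.89783455, 0.66278567]), 'orientation': array([  58.55853018,    1.46383904, -173.20948774])}
drift [(array([302., 206.]), 0.62), (array([298., 182.]), 0.58), (array([340., 188.]), 0.56)]
holder [(array([341., 208.]), 0.85), (array([352., 187.]), 0.74), (array([392., 214.]), 0.64)]
guide_top [(array([378., 249.]), 0.9)]
tap_body [(array([374., 246.]), 0.78)]
wrist {'fov_y': 66.85046724537158, 'cx': 318.6849718810086, 'cy': 200.60100068126187, 'position': array([0.21802717, 0.61754884, 0.38468865]), 'orientation': array([-1.73479169e+01,  1.13569456e-02,  6.33923197e+01])}
drift []
holder []
guide_top []
tap_body []
```

View pics/a.png

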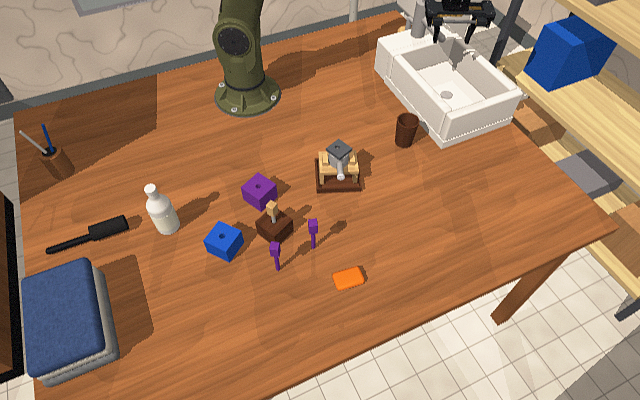

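View pics/b.png

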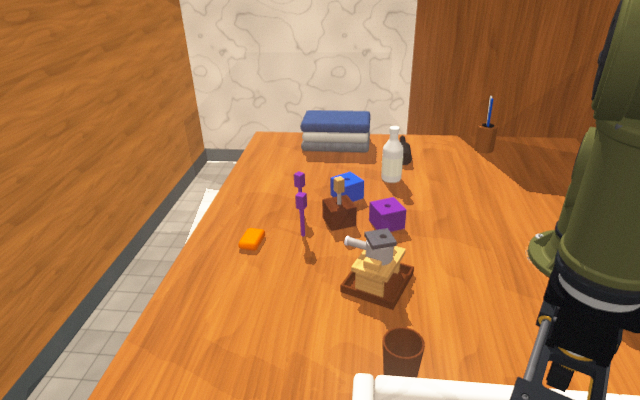

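Scene view: the real drift (tan handle, 272,211) stands in the dark-brown wooden holder (275,224). The look-alikes are the purple drifts at (277,249) and (313,226), and the blue (223,240) and purple (259,190) blocks. The stand, with the guide on top, is at (338,157). The brown holder with the tan handle fits "wooden"; I'll confirm that in a crop.

```bash
python3 - <<'E'
from h import *
out={}
cs=['scene','side']; cal={c:viewer.get_calibration(c) for c in cs}
im={c:viewer.read_camera(c) for c in cs}
for c in cs:
    for t in ['drift','holder','guide_top']:
        for m in masks_of(c,t):
            ys,xs=np.where(m['pixels']); col=im[c][m['pixels']].mean(0)
            print(c,t,np.round(m['location'],1),round(m['conf'],2),(xs.min(),xs.max(),ys.min(),ys.max()),col.round())
print('side guide',atz(cal['side'],(380,238),.124),'scene guide',atz(cal['scene'],(339,150),.124))
print('handle top', atz(cal['scene'],(271.5,204),.131),atz(cal['side'],(339,181),.131))
cr=lambda c,x,y,w,h,k:cv2.resize(im[c][y:y+h,x:x+w],None,fx=k,fy=k,interpolation=cv2.INTER_CUBIC)
a=np.hstack([cr('scene',240,190,80,60,5),cr('scene',310,135,80,60,5)])
b=np.hstack([cr('side',310,165,80,60,5),cr('side',340,220,80,60,5)])
save(np.vstack([a,b]),'c.png')
E
```

```text
scene drift [273.3 209.3] 0.57 (np.int64(266), np.int64(277), np.int64(201), np.int64(223)) [173. 138.  96.]
scene drift [275.1 250.4] 0.51 (np.int64(269), np.int64(280), np.int64(242), np.int64(270)) [106.  48. 125.]
scene drift [315.2 227.2] 0.44 (np.int64(308), np.int64(317), np.int64(219), np.int64(247)) [109.  49. 126.]
scene holder [276.8 229.1] 0.95 (np.int64(255), np.int64(293), np.int64(210), np.int64(242)) [85. 50. 33.]
scene holder [258.7 194.5] 0.65 (np.int64(241), np.int64(277), np.int64(173), np.int64(211)) [110.  50. 131.]
scene holder [226.1 241.3] 0.65 (np.int64(203), np.int64(243), np.int64(222), np.int64(261)) [ 37.  81. 169.]
scene guide_top [340.6 157. ] 0.91 (np.int64(322), np.int64(354), np.int64(140), np.int64(180)) [140. 129. 115.]
side drift [299.8 204.6] 0.86 (np.int64(295), np.int64(306), np.int64(192), np.int64(235)) [128.  59. 117.]
side drift [340.  185.1] 0.59 (np.int64(334), np.int64(344), np.int64(176), np.int64(204)) [160. 126.  92.]
side drift [299.9 179.1] 0.45 (np.int64(294), np.int64(304), np.int64(171), np.int64(190)) [127.  60. 122.]
side holder [352.1 185.5] 0.96 (np.int64(330), np.int64(364), np.int64(171), np.int64(201)) [ 75.  89. 168.]
side holder [341.8 209.1] 0.64 (np.int64(322), np.int64(355), np.int64(195), np.int64(229)) [106.  58.  37.]
side holder [388.3 212.4] 0.59 (np.int64(369), np.int64(405), np.int64(198), np.int64(230)) [128.  56. 139.]
side guide_top [378.3 247.4] 0.79 (np.int64(344), np.int64(395), np.int64(228), np.int64(270)) [153. 132. 116.]
side guide [0.46339033 0.12865531 0.124     ] scene guide [0.470237   0.11654853 0.124     ]
handle top [ 0.56824858 -0.11980383  0.131     ] [ 0.56631486 -0.10099601  0.131     ]
```

View pics/c.png

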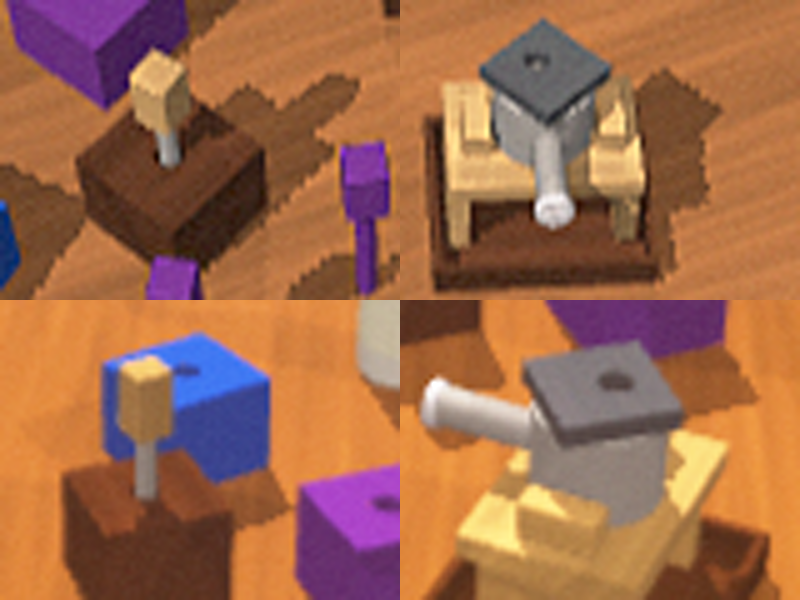

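The crop confirms it: tan handle in the brown block. Next I move above it for a close look with the wrist camera.

```bash
python3 - <<'E'
from h import *
cal={c:viewer.get_calibration(c) for c in ['scene','side']}
def tri(a,b):
    p,d=ray(cal['scene'],a);q,e=ray(cal['side'],b);t=np.linalg.lstsq(np.c_[d,-e],q-p,rcond=None)[0]
    return p+d*t[0],q+e*t[1]
print(tri((272,203),(339,178)));print(tri((337.6,147.4),(383.4,236.2)))
print(plan((.567,-.11,.30),78))
E
```

```text
(array([ 0.56642174, -0.11769438,  0.13172431]), array([ 0.56761765, -0.11719888,  0.13096467]))
(array([0.45740939, 0.11873177, 0.12099184]), array([0.45632102, 0.11828642, 0.12169088]))
[-2.7805e+00 -2.4708e+00 -5.0710e-01  1.0000e-04  0.0000e+00  8.7690e-01]
```

Call:
apply_moves([
  [0,0,-0.3,0,0,0,1],
  [-0.2,-0.18,-0.5,0,0,0,1],
  [-0.4,-0.36,-0.5,0,0,0,1],
  [-0.6,-0.54,-0.5,0,0,0,1],
  [-0.8,-0.72,-0.5,0,0,0,1],
  [-1,-0.9,-0.5,0,0,0,1],
])

```text
time_s: 1.75
tool_pos: [0.3778, 0.3601, 0.2989]
tool_rot: [179.9, 0.0, 153.4]
force: [1.5, 0.1, 0.3]
grip_width: 0.0869
grasp_force: 0.0
```

Call:
apply_moves([
  [-0.2,-0.18,0,0,0,0,1],
  [-0.4,-0.36,0,0,0,0,1],
  [-0.6,-0.54,0,0,0,0,1],
  [-0.8,-0.72,0,0,0,0,1],
  [-1,-0.9,0,0,0,0,1],
])

```text
time_s: 2.25
tool_pos: [0.4687, 0.1271, 0.2987]
tool_rot: [179.9, 0.0, 153.4]
force: [0.8, 0.8, 0.1]
grip_width: 0.0871
grasp_force: 0.0
```

Call:
apply_moves([
  [-0.16,-0.14,0,0,0,0.1,1],
  [-0.3,-0.26,0,0,0,0.2,1],
  [-0.45,-0.4,0,0,0,0.3,1],
  [-0.6,-0.53,0,0,0,0.4,1],
  [-0.78,-0.69,0,0,0,0.5,1],
  [-0.78,-0.69,0,0,0,0.6,1],
  [-0.78,-0.69,0,0,0,0.7,1],
  [-0.78,-0.69,0,0,0,0.8,1],
  [-0.78,-0.69,0,0,0,0.877,1],
  [-0.78,-0.69,0,0,0,0.877,1],
])

```text
time_s: 3.25
tool_pos: [0.5459, -0.0641, 0.2984]
tool_rot: [180.0, -0.0, 78.0]
force: [0.2, 0.2, 0.6]
grip_width: 0.0872
grasp_force: 0.0
```

```bash
python3 - <<'E'
from h import *
s=env.get_obs(); print(s['time_s'],s['tool_pos'],s['tool_rot'],np.round(s['qpos']))
cal=viewer.get_calibration('wrist'); im=viewer.read_camera('wrist'); save(im,'d.png')
for t in ['drift','holder']:
    for m in masks_of('wrist',t): print(t,np.round(m['location'],1),round(m['conf'],2),im[m['pixels']].mean(0).round())
print('expect handle top',proj(cal,(.567,-.117,.131)), 'hole',proj(cal,(.567,-.117,.058)))
E
```

```text
3.25 [ 0.54591791 -0.06414755  0.29839584] [ 1.79986924e+02 -9.02492970e-03  7.79807965e+01] [-26.   4.  32.  89.  -2.  87.  -6.]
drift [342.6 209. ] 0.94 [199. 172. 108.]
drift [428.3 219.7] 0.83 [140.  73. 148.]
drift [401.6 140.7] 0.57 [156.  80. 162.]
holder [260.2 208.7] 0.95 [165.  80. 182.]
holder [337.8 189.7] 0.93 [134.  83.  51.]
holder [345.4 264.6] 0.73 [ 65.  96. 167.]
expect handle top [343.85908288 215.10884642] hole [339.87840205 198.06395667]
```

View pics/d.png

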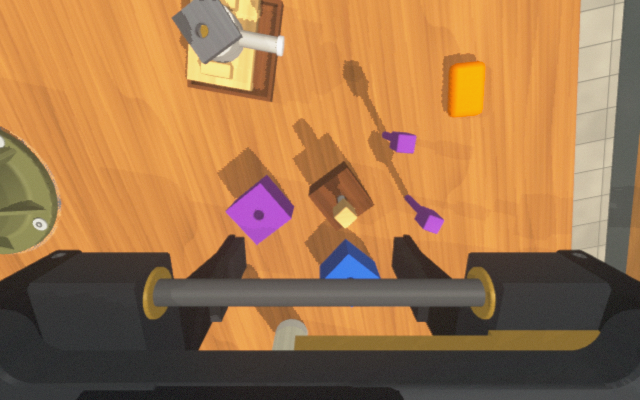

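The wrist view shows the tan handle at (345,216), which matches the triangulation, the purple drifts at (428,220) and (402,142), and the guide with its hole at (203,31).

```bash
python3 - <<'E'
from h import *
cal=viewer.get_calibration('wrist'); im=cv2.imread('pics/d.png')[:,:,::-1]
for n,p,z in [('hole',(203,31),.124),('handle',(345.5,216),.131)]: print(n,atz(cal,p,z))
C={c:viewer.get_calibration(c) for c in ['scene','side']}; C['wrist']=cal
def tri(L):
    A=[];b=[]
    for c,px in L:
        p,d=ray(C[c],px); d/=np.linalg.norm(d); M=np.eye(3)-np.outer(d,d); A.append(M);b.append(M@p)
    return np.linalg.lstsq(np.vstack(A),np.hstack(b),rcond=None)[0]
print('purple1',tri([('scene',(275,246)),('wrist',(430,221))]),'purple2',tri([('scene',(313,223)),('wrist',(403,143))]))
cr=lambda x,y,w,h,k:cv2.resize(im[y:y+h,x:x+w],None,fx=k,fy=k,interpolation=cv2.INTER_CUBIC)
save(np.hstack([cr(310,160,70,80,5.7),cr(165,0,70,80,5.7)]),'e.png')
E
```

```text
hole [0.45852905 0.11550463 0.124     ]
handle [ 0.56890045 -0.11843377  0.131     ]
purple1 [ 0.67545941 -0.15379912  0.11594581] purple2 [ 0.65376126 -0.04600121  0.11609794]
```

View pics/e.png

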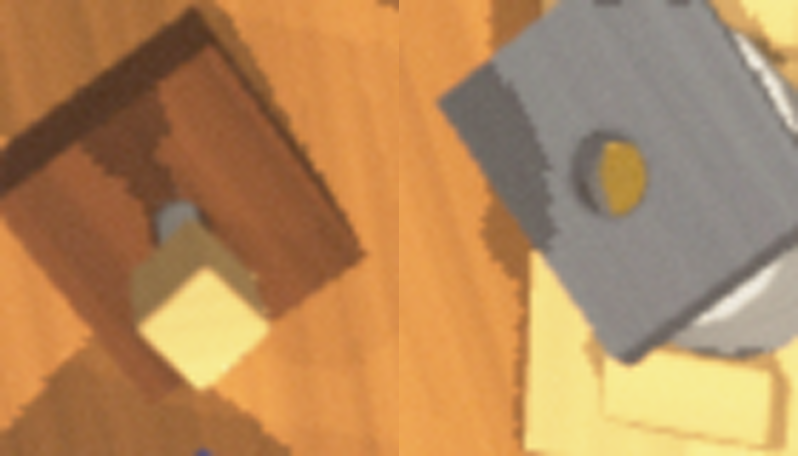

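```bash
python3 - <<'E'
from h import *
cal=viewer.get_calibration('wrist')
H=atz(cal,(345.8,217.5),.131); print(H, atz(cal,(341.2,196.5),.058), atz(cal,(202,30.4),.124))
c=np.array([(137,327),(205,266),(270,327),(203,390)])/5.7+[310,160]
w=np.array([atz(cal,p,.131)[:2] for p in c]); print(w.mean(0))
e=np.roll(w,-1,0)-w; print(np.degrees(np.arctan2(e[:,1],e[:,0]))%90,np.linalg.norm(e,axis=1))
print(plan((*w.mean(0),.093),32))
E
```

```text
[ 0.56890962 -0.1204646   0.131     ] [ 0.56945704 -0.11489848  0.058     ] [0.45767111 0.11626385 0.124     ]
[ 0.56883814 -0.12047415]
[32.28707321 34.22002019 34.33029823 33.09923527] [0.02014314 0.02022009 0.02054137 0.02094305]
[-2.5270e-01  1.7010e-01  1.0268e+00  0.0000e+00 -1.0000e-04  5.3690e-01]
```

Call:
apply_moves([
  [-0.15,0.1,0.1,0,0,0.1,1],
  [-0.246,0.165,0.2,0,0,0.2,1],
  [-0.246,0.165,0.3,0,0,0.3,1],
  [-0.246,0.165,0.4,0,0,0.4,1],
  [-0.246,0.165,0.5,0,0,0.5,1],
  [-0.246,0.165,0.6,0,0,0.52,1],
  [-0.246,0.165,0.6,0,0,0.52,1],
])

```text
time_s: 4.1
tool_pos: [0.566, -0.1185, 0.1756]
tool_rot: [-179.8, 0.2, 33.4]
force: [-0.0, 0.4, -0.0]
grip_width: 0.0873
grasp_force: 0.0
```

```bash
python3 - <<'E'
from h import *
s=env.get_obs(); print(s['time_s'],s['tool_pos'],s['tool_rot'])
cal=viewer.get_calibration('wrist'); im=viewer.read_camera('wrist')
for m in masks_of('wrist','drift'):
    ys,xs=np.where(m['pixels']); print(np.round(m['location'],1),round(m['conf'],2),im[m['pixels']].mean(0).round(),xs.min(),xs.max(),ys.min(),ys.max())
print(proj(cal,(.568,-.119,.131)),plan((.568,-.119,.093),33.5))
save(cv2.resize(im[150:400,200:450],None,fx=2.4,fy=2.4),'f.png')
E
```

```text
4.1 [ 0.56597701 -0.11854818  0.17556845] [-179.8199246     0.24216176   33.41005679]
[433.2 118. ] 0.8 [158.  82. 166.] 396 455 101 137
[322.4 201.3] 0.68 [219. 197. 125.] 308 334 181 223
[305.5  57.5] 0.68 [196.  98. 206.] 284 323 37 83
[321.  174.5] 0.35 [150.  93.  56.] 284 360 143 223
[320.18116066 210.70912137] [-2.000e-04  1.000e-04  4.282e-01 -0.000e+00  1.000e-04 -8.000e-04]
```

View pics/f.png

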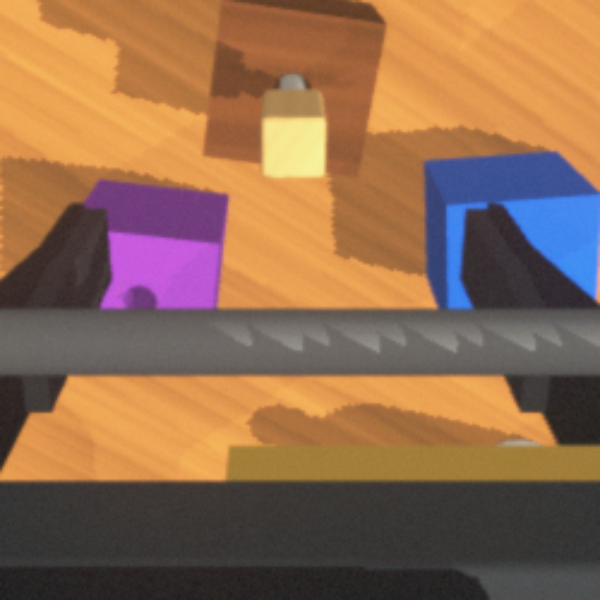

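The handle sits centred between the fingers at crop (294,147), aligned with the pads. Descending and gripping.

Call:
apply_moves([
  [0,0.005,0.2,0,0,0,1],
  [0,0.005,0.36,0,0,0,1],
  [0,0.005,0.428,0,0,0,1],
  [0,0.005,0.428,0,0,0,0.5],
  [0,0.005,0.428,0,0,0,0.2],
  [0,0.005,0.428,0,0,0,0.1],
  [0,0.005,0.428,0,0,0,0.1],
  [0,0.005,0.428,0,0,0,0.1],
  [0,0.005,0.428,0,0,0,0.1],
], grip_force=35)

```text
time_s: 5.1
tool_pos: [0.5688, -0.1199, 0.0932]
tool_rot: [180.0, -0.0, 33.3]
force: [-0.9, -0.8, 0.2]
grip_width: 0.0469
grasp_force: 0.0
```

Call:
apply_moves([
  [0,0,0,0,0,0,0],
  [0,0,0,0,0,0,0],
  [0,0,0,0,0,0,0],
  [0,0,0,0,0,0,0],
  [0,0,0,0,0,0,0],
  [0,0,0,0,0,0,0],
], grip_force=35)

```text
time_s: 5.7
tool_pos: [0.5685, -0.1199, 0.0927]
tool_rot: [-180.0, -0.0, 33.3]
force: [0.1, -0.6, -0.3]
grip_width: 0.0217
grasp_force: 35.0
```

Call:
apply_moves([
  [0,0,-0.1,0,0,0,0],
  [0,0,-0.25,0,0,0,0],
  [0,0,-0.45,0,0,0,0],
  [0,0,-0.65,0,0,0,0],
  [0,0,-0.75,0,0,0,0],
  [0,0,-0.75,0,0,0,0],
  [0,0,-0.75,0,0,0,0],
])

```text
time_s: 6.4
tool_pos: [0.5682, -0.1198, 0.2421]
tool_rot: [-180.0, 0.0, 33.3]
force: [-0.5, 0.5, -1.5]
grip_width: 0.0214
grasp_force: 35.0
```

```bash
python3 - <<'E'
from h import *
print(env.get_obs()['force'],env.get_obs()['wrist_torque'])
print(plan((.458,.117,.243),33.3), plan((.458,.117,.243),60))
E
```

```text
[-0.49039062  0.52919786 -1.48140638] [-0.09444104  0.08648095 -0.03318789]
[ 1.8970e-01 -1.2922e+00 -4.0000e-03 -3.0000e-04  2.0000e-04  1.0000e-04] [ 1.8970e-01 -1.2922e+00 -4.0000e-03 -4.0000e-04  1.0000e-04 -3.1050e-01]
```

Call:
apply_moves([
  [0.03,-0.2,0,0,0,0,0],
  [0.07,-0.45,0,0,0,0,0],
  [0.1,-0.7,0,0,0,0,0],
  [0.13,-0.9,0,0,0,0,0],
  [0.15,-1,0,0,0,0,0],
])

```text
time_s: 6.9
tool_pos: [0.4806, 0.068, 0.2405]
tool_rot: [-179.8, 0.2, 33.7]
force: [1.3, -1.3, -1.2]
grip_width: 0.0218
grasp_force: 35.0
```

Call:
apply_moves([
  [0.02,-0.15,0,0,0,0,0],
  [0.04,-0.292,0,0,0,0,0],
  [0.04,-0.292,0,0,0,0,0],
  [0.04,-0.292,0,0,0,0,0],
  [0.04,-0.292,0,0,0,0,0],
])

```text
time_s: 7.4
tool_pos: [0.4582, 0.1156, 0.2416]
tool_rot: [180.0, 0.1, 33.2]
force: [0.3, 0.2, -1.7]
grip_width: 0.0216
grasp_force: 35.0
```

```bash
python3 - <<'E'
from h import *
print({c:env.get_obs()[c] for c in ['time_s','tool_pos','tool_rot']})
im={};P=(.458,.117,.158);G=(.458,.117,.124)
t=[]
for c in ['scene','side','wrist']:
    cal=viewer.get_calibration(c); im[c]=viewer.read_camera(c); p=proj(cal,P); print(c,'tip',p,'hole',proj(cal,G))
    x,y=(int(p[0])-20,int(p[1])-20) if c!='wrist' else (int(p[0])-40,int(p[1])-50)
    k=10 if c!='wrist' else 5; n=40 if c!='wrist' else 80
    x=max(0,x);y=max(0,y); print('crop',x,y,k)
    t.append(cv2.resize(cv2.resize(im[c][y:y+n,x:x+n],None,fx=k,fy=k,interpolation=cv2.INTER_CUBIC),(400,400))[:400])
save(cv2.resize(np.hstack(t),(1200,400))[:, :],'g_full.png')
g=np.zeros((600,800,3),np.uint8); g[:300,:300]=cv2.resize(t[0],(300,300)); g[300:,:300]=cv2.resize(t[1],(300,300)); g[:500,300:]=cv2.resize(t[2],(500,500)); save(g,'g.png')
E
```

```text
{'time_s': 7.4, 'tool_pos': array([0.45819792, 0.11561467, 0.24162197]), 'tool_rot': array([1.79984121e+02, 1.13693331e-01, 3.32221166e+01])}
scene tip [337.62520563 138.29140462] hole [337.17344584 146.9849013 ]
crop 317 118 10
side tip [383.44195997 221.16100485] hole [382.63691185 234.89435731]
crop 363 201 10
wrist tip [316.61346003 197.95266   ] hole [316.79821791 188.46366046]
crop 276 147 5
```

View pics/g.png

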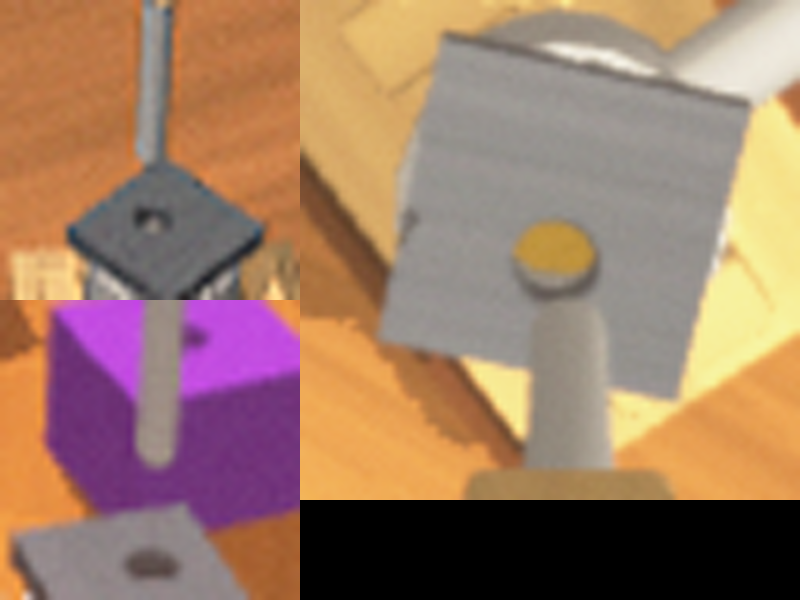

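Wrist crop: hole centre at about px (317,188.6), tip at about (318.9,198.5). Scene and side agree. I'll triangulate both points.

```bash
python3 - <<'E'
from h import *
s=env.get_obs(); print(s['tool_pos'])
C={c:viewer.get_calibration(c) for c in ['scene','side','wrist']}
from scipy.optimize import least_squares as ls
def fit(L,z=None):
    f=lambda P:np.hstack([proj(C[c],P)-np.array(px) for c,px in L])
    r=ls(f,[.458,.117,.14]); return r.x,np.round(r.fun,1)
print('hole',fit([('scene',(337.4,147.2)),('side',(383.3,236.3)),('wrist',(317,188.6))]))
print('tip',fit([('scene',(337,139)),('side',(383.8,222)),('wrist',(318.9,198.5))]))
R0=rot(s['tool_rot']);print(R0)
E
```

```text
[0.45857629 0.11578612 0.24231581]
hole (array([0.4571572 , 0.11676166, 0.12098098]), array([-0.5,  0.4, -0.3, -0.3, -0.3,  0. ]))
tip (array([0.45776848, 0.11467596, 0.15486011]), array([-0.2,  0.3, -0.3, -0.2, -0.2,  0.1]))
[[ 8.36842981e-01  5.47442723e-01 -5.38770068e-04]
 [ 5.47442591e-01 -8.36843154e-01 -3.80173506e-04]
 [-6.58989263e-04  2.31998483e-05 -9.99999783e-01]]
```

Call:
apply_moves([
  [0.003,-0.009,0.06,0,0,0,0],
  [0.003,-0.009,0.12,0,0,0,0],
  [0.003,-0.009,0.14,0,0,0,0],
  [0.003,-0.009,0.15,0,0,0,0],
  [0.003,-0.009,0.16,0,0,0,0],
  [0.003,-0.009,0.17,0,0,0,0],
  [0.003,-0.009,0.175,0,0,0,0],
  [0.003,-0.009,0.18,0,0,0,0],
  [0.003,-0.009,0.18,0,0,0,0],
])

```text
time_s: 8.45
tool_pos: [0.458, 0.1187, 0.2068]
tool_rot: [180.0, -0.0, 33.3]
force: [-1.0, 0.5, -1.4]
grip_width: 0.0215
grasp_force: 35.0
```

The tip is about 2 mm below the guide's face with no force, so it is in the hole. Going deeper.

Call:
apply_moves([
  [0,0.003,0.01,0,0,0,0],
  [0,0.004,0.02,0,0,0,0],
  [0,0.004,0.03,0,0,0,0],
  [0,0.004,0.04,0,0,0,0],
  [0,0.004,0.045,0,0,0,0],
  [0,0.004,0.045,0,0,0,0],
])

```text
time_s: 9.05
tool_pos: [0.4582, 0.118, 0.1975]
tool_rot: [-180.0, 0.0, 33.3]
force: [-0.9, -1.0, -1.5]
grip_width: 0.0218
grasp_force: 35.0
```

Call:
apply_moves([
  [0,0,0.01,0,0,0,0],
  [0,0,0.02,0,0,0,0],
  [0,0,0.03,0,0,0,0],
  [0,0,0.035,0,0,0,0],
  [0,0,0.04,0,0,0,0],
  [0,0,0.045,0,0,0,0],
  [0,0,0.05,0,0,0,0],
  [0,0,0.05,0,0,0,0],
])

```text
time_s: 9.85
tool_pos: [0.4587, 0.1182, 0.1885]
tool_rot: [180.0, -0.1, 33.3]
force: [-0.8, -0.1, 4.5]
grip_width: 0.0218
grasp_force: 35.0
```

Call:
apply_moves([
  [0,0,0.004,0,0,0,0],
  [0,0,0.008,0,0,0,0],
  [0,0,0.012,0,0,0,0],
  [0,0,0.016,0,0,0,0],
  [0,0,0.02,0,0,0,0],
  [0,0,0.02,0,0,0,0],
])

```text
time_s: 10.45
tool_pos: [0.4588, 0.1181, 0.1847]
tool_rot: [180.0, -0.1, 33.3]
force: [-1.1, -0.6, 5.8]
grip_width: 0.0216
grasp_force: 35.0
```

Call:
apply_moves([
  [0,0,0.005,0,0,0,0],
  [0,0,0.01,0,0,0,0],
  [0,0,0.015,0,0,0,0],
  [0,0,0.02,0,0,0,0],
  [0,0,0.025,0,0,0,0],
  [0,0,0.03,0,0,0,0],
  [0,0,0.035,0,0,0,0],
  [0,0,0.04,0,0,0,0],
])

```text
time_s: 11.25
tool_pos: [0.4589, 0.1182, 0.177]
tool_rot: [180.0, -0.1, 33.3]
force: [-1.7, -0.6, 7.1]
grip_width: 0.0218
grasp_force: 35.0
```

Call:
apply_moves([
  [0,0,0.005,0,0,0,0],
  [0,0,0.01,0,0,0,0],
  [0,0,0.015,0,0,0,0],
  [0,0,0.02,0,0,0,0],
  [0,0,0.025,0,0,0,0],
  [0,0,0.03,0,0,0,0],
  [0,0,0.035,0,0,0,0],
  [0,0,0.04,0,0,0,0],
  [0,0,0.045,0,0,0,0],
  [0,0,0.05,0,0,0,0],
  [0,0,0.055,0,0,0,0],
  [0,0,0.06,0,0,0,0],
])

```text
time_s: 12.45
tool_pos: [0.4583, 0.1187, 0.1649]
tool_rot: [-179.9, -0.1, 33.3]
force: [-3.2, 0.9, 7.2]
grip_width: 0.022
grasp_force: 35.0
```

Call:
apply_moves([
  [0,0,0.005,0,0,0,0],
  [0,0,0.01,0,0,0,0],
  [0,0,0.015,0,0,0,0],
  [0,0,0.02,0,0,0,0],
  [0,0,0.025,0,0,0,0],
  [0,0,0.03,0,0,0,0],
  [0,0,0.035,0,0,0,0],
  [0,0,0.04,0,0,0,0],
  [0,0,0.045,0,0,0,0],
  [0,0,0.05,0,0,0,0],
  [0,0,0.055,0,0,0,0],
  [0,0,0.06,0,0,0,0],
  [0,0,0.06,0,0,0,0],
])

```text
time_s: 13.75
tool_pos: [0.4582, 0.118, 0.1515]
tool_rot: [-180.0, 0.0, 33.3]
force: [0.1, -0.3, -1.2]
grip_width: 0.0219
grasp_force: 35.0
```

```bash
python3 - <<'E'
from h import *
for c in ['scene','side']:
    im=viewer.read_camera(c); save(im,'fall_%s.png'%c)
    print(c,[(np.round(b['location']),round(b['conf'],2)) for b in boxes_of(c,'bushing')])
E
```

```text
scene []
side []
```

The force dropped to zero, so the bushing fell. Drawing the drift out.

Call:
apply_moves([
  [0,0,-0.05,0,0,0,0],
  [0,0,-0.12,0,0,0,0],
  [0,0,-0.2,0,0,0,0],
  [0,0,-0.28,0,0,0,0],
  [0,0,-0.36,0,0,0,0],
  [0,0,-0.44,0,0,0,0],
  [0,0,-0.455,0,0,0,0],
  [0,0,-0.455,0,0,0,0],
])

```text
time_s: 14.75
tool_pos: [0.4589, 0.1182, 0.2439]
tool_rot: [180.0, -0.1, 33.3]
force: [-0.2, 0.1, -2.0]
grip_width: 0.0218
grasp_force: 35.0
```

```bash
python3 - <<'E'
from h import *
s=env.get_obs(); print(s['tool_pos'],s['tool_rot'],s['force'])
for c in ['scene','wrist']:
    im=viewer.read_camera(c)
    print(c,[(np.round(b['location']),round(b['conf'],2)) for b in boxes_of(c,'bushing')])
    if c=='scene': cr=cv2.resize(im[130:200,300:380],None,fx=7,fy=7,interpolation=cv2.INTER_CUBIC)
save(cr,'i.png')
print(plan((.5686,-.1199,.242),33.3))
E
```

```text
[0.45889324 0.11821241 0.24385426] [ 1.79986179e+02 -1.28406571e-01  3.33073276e+01] [-0.20503582  0.14332498 -2.04747118]
scene []
wrist [(array([318., 246.]), 0.31)]
[-1.8990e-01  1.2978e+00 -4.0000e-04 -1.0000e-04  9.0000e-04  1.0000e-04]
```

View pics/i.png

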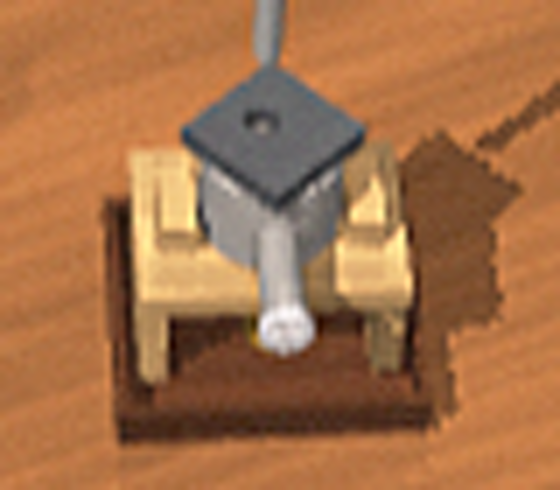

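A sliver of brass shows behind the spout end at crop (258,330), so the bushing is in the tray. Back to the holder.

Call:
apply_moves([
  [-0.03,0.2,0,0,0,0,0],
  [-0.07,0.45,0,0,0,0,0],
  [-0.1,0.7,0,0,0,0,0],
  [-0.13,0.9,0,0,0,0,0],
  [-0.15,1,0,0,0,0,0],
])

```text
time_s: 15.45
tool_pos: [0.5434, -0.0704, 0.2422]
tool_rot: [179.9, 0.1, 33.0]
force: [0.8, 0.2, -0.2]
grip_width: 0.0213
grasp_force: 35.0
```

Call:
apply_moves([
  [-0.02,0.15,0,0,0,0,0],
  [-0.04,0.298,0,0,0,0,0],
  [-0.04,0.298,0,0,0,0,0],
  [-0.04,0.298,0,0,0,0,0],
  [-0.04,0.298,0,0,0,0,0],
  [-0.04,0.298,0,0,0,0,0],
])

```text
time_s: 16.05
tool_pos: [0.569, -0.1182, 0.2425]
tool_rot: [-179.9, -0.0, 33.4]
force: [-0.1, -0.2, -0.6]
grip_width: 0.0217
grasp_force: 35.0
```

```bash
python3 - <<'E'
from h import *
s=env.get_obs(); print(s['tool_pos'],s['tool_rot'],s['force'])
im=viewer.read_camera('wrist'); cal=viewer.get_calibration('wrist')
print(proj(cal,(.5686,-.1199,.058)),proj(cal,s['tool_pos']-np.array([0,0,.085])))
print(plan((.5686,-.1199,.158),33.3))
save(cv2.resize(im[110:250,240:400],None,fx=5,fy=4.28,interpolation=cv2.INTER_CUBIC),'j.png')
E
```

```text
[ 0.56898526 -0.11815955  0.24252497] [-1.79946515e+02 -1.66086516e-02  3.34384312e+01] [-0.0757628  -0.19013792 -0.61903867]
[319.18517834 175.98817974] [318.03478242 197.98839016]
[-6.400e-03  5.600e-03  4.235e-01 -5.000e-04 -3.000e-04  1.500e-03]
```

View pics/j.png

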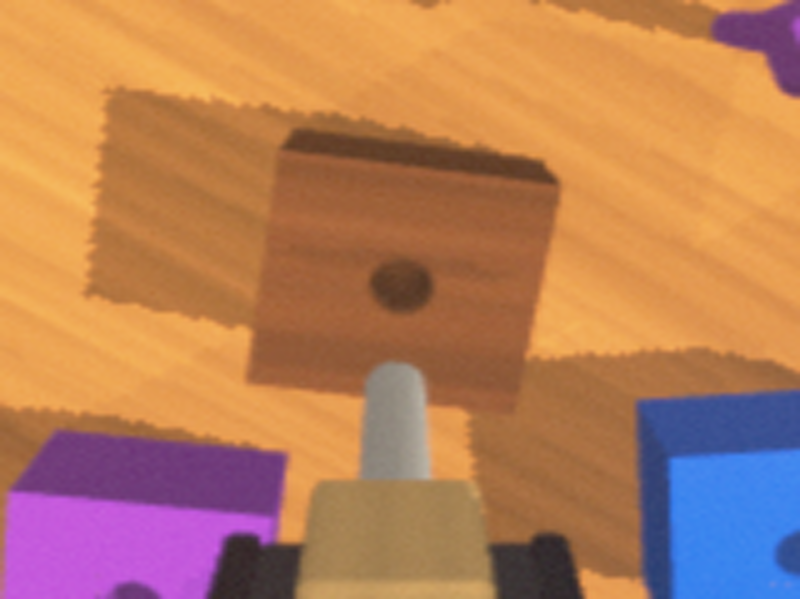

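Hole at px (320.4,176.8), tip at (319.2,199). Their offsets match, so the original grasp pose lines up. Descending gently.

Call:
apply_moves([
  [-0.003,0.003,0.15,0,0,0,0],
  [-0.003,0.003,0.32,0,0,0,0],
  [-0.003,0.003,0.43,0,0,0,0],
  [-0.003,0.003,0.46,0,0,0,0],
  [-0.003,0.003,0.48,0,0,0,0],
  [-0.003,0.003,0.49,0,0,0,0],
  [-0.003,0.003,0.5,0,0,0,0],
  [-0.003,0.003,0.51,0,0,0,0],
  [-0.003,0.003,0.515,0,0,0,0],
])

```text
time_s: 17.0
tool_pos: [0.5693, -0.1206, 0.1402]
tool_rot: [180.0, -0.1, 33.3]
force: [-0.3, 0.3, -0.8]
grip_width: 0.0214
grasp_force: 35.0
```

Call:
apply_moves([
  [0,0,0.02,0,0,0,0],
  [0,0,0.05,0,0,0,0],
  [0,0,0.08,0,0,0,0],
  [0,0,0.11,0,0,0,0],
  [0,0,0.14,0,0,0,0],
  [0,0,0.17,0,0,0,0],
  [0,0,0.2,0,0,0,0],
  [0,0,0.215,0,0,0,0],
  [0,0,0.23,0,0,0,0],
  [0,0,0.23,0,0,0,0],
])

```text
time_s: 18.0
tool_pos: [0.5688, -0.1206, 0.0933]
tool_rot: [-180.0, 0.0, 33.3]
force: [0.6, 0.2, -0.9]
grip_width: 0.0217
grasp_force: 35.0
```

Seated, about 0.5 mm above the bottom. Releasing and rising.

Call:
apply_moves([
  [0,0,0.002,0,0,0,0.3],
  [0,0,0.002,0,0,0,0.5],
  [0,0,0.002,0,0,0,0.8],
  [0,0,0.002,0,0,0,1],
  [0,0,0.002,0,0,0,1],
  [0,0,0.002,0,0,0,1],
  [0,0,0.002,0,0,0,1],
  [0,0,0.002,0,0,0,1],
  [0,0,-0.15,0,0,0,1],
  [0,0,-0.35,0,0,0,1],
  [0,0,-0.6,0,0,0,1],
  [0,0,-0.8,0,0,0,1],
  [0,0,-0.8,0,0,0,1],
  [0,0,-0.8,0,0,0,1],
])

```text
time_s: 19.4
tool_pos: [0.5694, -0.1207, 0.2545]
tool_rot: [179.9, -0.1, 33.3]
force: [0.2, 0.5, -0.8]
grip_width: 0.0871
grasp_force: 0.0
```

```bash
python3 - <<'E'
from h import *
s=env.get_obs(); print(s['time_s'],s['tool_pos'],s['grip_width'])
a=viewer.read_camera('side'); b=viewer.read_camera('scene')
cr=lambda im,x,y,w,h,k:cv2.resize(im[y:y+h,x:x+w],None,fx=k,fy=k,interpolation=cv2.INTER_CUBIC)
save(np.hstack([cr(a,310,160,100,150,4),cr(b,240,130,100,150,4)]),'k.png')
E
```

```text
19.4 [ 0.56942815 -0.12073897  0.25454654] 0.08708275324207516
```

View pics/k.png

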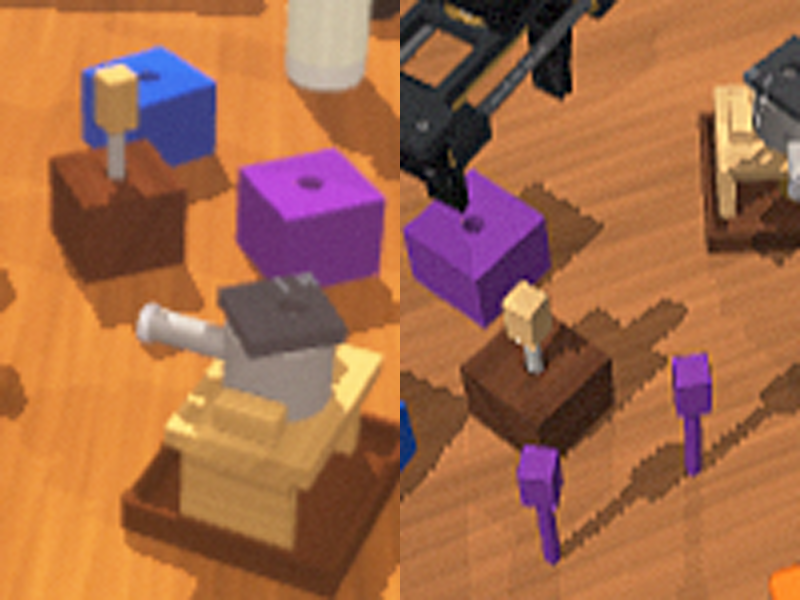

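The drift stands upright in its brown holder, at side crop (115,120) and scene crop (530,330). The gripper is clear and nothing else has been disturbed.

```bash
python3 -c "
from cell import env
print(env.sign_off())"
```

```text
the job is handed in; nothing more can be done
None
```

The bushing was pushed out (a sliver of brass shows in the tray) with no more than about 9 N at any reading, the drift is back upright in its holder, and the job was handed in at about 20 s of robot time.

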